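# Clip the temperature probe onto the incubation tank and shut its lid

### The arm

A 6-joint arm with a two-finger parallel gripper is mounted at the origin on the work surface. World frame = base frame: x ahead of the robot, y to its left, z up, the work surface at z = 0. Lengths are in mm, angles in rad, forces in N, time in s.
With the tool pointing down it reaches from about 350 to 800 mm from the base axis. Payload 7.3 kg.
Tool frame: the origin (TCP) lies on the centre line of the jaws, within the pads' length; the fingertips stand r.tips_ahead ahead of it and the grasp point (between the pads) lies 2 mm behind it (r.tips_ahead is the distance from the TCP to the fingertips, in mm); x points along the fingers, y is the direction in which the jaws open and shut, and the axes are right-handed (so a half turn about x gives the same grasp; the last joint's range is limited). The gripper opens to 85 mm and grips with 20 to 120 N. Pads are 22 mm wide; open, the fingers measure 114 mm over their backs; the gripper's body (76 mm by 85 mm) begins 54 mm behind the grasp point. The pads swing forward as they close: fully open they stand 13 mm farther back than shut.
Start: joints at [0.97, 0.342, 1.524, -0, 1.275, -0.146], TCP at [230.611, 471.658, 248.322] pointing down, gripper open.
Joint ranges: [-2.53, 2.53], [-0.77, 2.02], [0.04, 2.7], [-1, 4.14], [0.28, 2.66], [-3.11, 3.11]. Speed limits (rad/s): [2.57, 2.57, 3.14, 3.14, 3.14, 3.14].

### API

Orientations are given as a unit quaternion [x, y, z, w].
In Python, from plant import r gives the robot as it stands.
- The arm moves only by the shell command python3 -m handwheel 'ROWS'. ROWS is JSON, a list that holds one entry, the list of rows, each a list of 7 numbers: the shift along the tool's x, y, z in m, then the turn, a rotation vector about the tool's x, y, z in degrees, then the gripper's target within -1 to 1 (shut at 1, half-way at 0, fully open at -1). A call has exactly 5 rows; each row is the pose to reach, as a shift and turn from the pose commanded when the call began, along the tool's axes at that moment; what a row does not reach only later rows make up. A row lasts 1/10 s, in which the tool goes at most 50 mm and 8.59 degrees, less where a joint would pass 70% of its speed; a pose out of reach is approached as far as the arm can. A call with a gripper value outside its range is refused whole. The fingers move at their own pace and stop on an object; the grip force is fixed at half the most. Time passes only in rows, so rows that repeat a pose let the fingers close, or fill a call up. It gives the time, the measured TCP pose, the force and the opening at its end, in the units of the state.
- r.read_state(): the state, without advancing time (a new reading comes with each control period).
- r.snapshot(name): name is "scene" or "top" or "wrist"; returns (picture, depth): 384x512x3 uint8, red, green, blue; 384x512 float32, mm along the optical axis (not along the pixel's ray), 0 where there is no reading.
- r.camera_params(name): a dict with "camera_matrix" (3x3 intrinsics, pixels), "k1" (the pictures are not rectified: a ray, as slopes to the right and down, at radius r is drawn at 1 + k1 r^2 times it, then the intrinsics apply), "xyz" and "orientation" of the camera in the world; the wrist camera has in their place "mount" (4x4, takes a point from camera to tool coordinates, whose origin is the TCP and whose axes are the tool frame's). Camera axes: x right, y down, z forward; pixel columns grow to the right and rows downward; lengths in mm; the calibration is good to about 2 mm. A picture is of the moment at which its call begins: read the wrist's pose just before it. camera_params takes no time and is no camera call.
- r.close_job(): hands the job in, once; it reports no verdict.
Trained networks look in the newest picture that a camera, given by its name, has taken for a name from the list of things; names that differ only in an ending like _2 or _b are one class to them, and where a whole thing is asked for, a point or a joint stands for the part that bears it (a point fixed in the world has none). Each returns a list of dicts, best first, with "confidence" (0 to 1); they miss things now and then, are a little off and sometimes report something else, mostly with a low value. They report only what shows in the picture. A call takes as long as a camera call.
- r.search_frame(query, camera): "bbox" ([left, top, width, height] in pixels, round what is visible of it).
The state is a dict: "time_s": time; "joint_positions": joint angles; "joint_velocities": joint speeds; "tau": joint torques, N m; "tcp_pos": TCP position; "ee_rot": TCP orientation; "ft_force": force on the tool from outside, world axes, zero at the start; "wrist_torque": the same for the moment, N m; "gripper_width": finger opening in mm.
Only numpy, scipy, OpenCV 4.12 (cv2) and the standard library are available. Lean on these libraries where they do the work, as an engineer would, in place of code of your own. Each camera call takes 0.05 s, during which the arm holds its last target.

### The job

The temperature probe's sprung clip is parked on the upright plate of the stand. Squeeze it open, lift it off and clip it well down onto the middle of the tank's uncovered wall (the long wall opposite the lid's hinge), with the probe rod hanging inside the tank. Let go of it, and only then push the tank's lid fully shut, leaving the bottle, jar and beaker where they are.

Things in the scene. Friction and masses are not known exactly. Their poses are not given: they have to be found in the camera images.
- clip: Aluminium spring clip like a big clothes peg, 113 mm tall, 28 mm wide (y), about 0.13 kg. Origin on the pivot pin, which runs along y; z up; x is the squeezing direction, +x the probe's side. Squeezing the two handles together along x opens the jaws below. Starts upright, clipped on the stand's plate, pivot 18 to 22 mm above the plate's top. The frame belongs to the half with the probe.
- clip_grip (a point): Middle of the rubber finger pads, on the clip's mid-plane 45 mm above the pivot. Handles rise to 57 mm above the pivot and splay: when clipped on, 53 mm apart over the pads here, 58 mm at the top. Squeezed fully (7 N to start, 12 N at the end) they are parallel and 32 mm apart, each half (so also the clip's frame) leaning 0.22 rad outwards at the bottom.
- jaw (a joint): Clip opening in rad: 0 with the jaws flat on an 8 mm wall, -0.14 shut on nothing, about 0.45 fully squeezed (spring-loaded towards shut). Jaws hang from 10 to 56 mm below the pivot; clipped on, 20 mm over their outsides. Squeezed they gape 30 mm at the ends, 17 mm at 20 mm below the pivot. The pin (6 mm radius) limits how far a wall goes in.
- probe_tip (a point): Lower end of the steel probe rod (10 mm thick), 30 mm to +x and 88 mm below the pivot in the clip's frame. The rod hangs from a 16 mm collar, top 9 mm below the pivot, on a bracket on the +x jaw.
- stand: Fixed parking stand: steel foot 110 x 100 x 14 mm, with an upright plate 8 mm thick (along its x), 80 mm wide (along its y), top edge 122 mm above the table. Origin under its centre, z up. The clip sits on the plate with its x along the stand's x.
- tank: Fixed white open tank, 200 mm (x) by 240 mm (y), 122 mm high, walls 8 mm thick. Origin under its centre on the table, z up. The lid is hinged on the +x wall; the -x wall is the uncovered one for the clip, and the 95 mm behind it are empty inside. A block with capped tubes stands in the rear, up to 105 mm above the table.
- rim_mid (a point): Middle of the top edge of the tank's uncovered (-x) wall, at half its thickness, 122 mm above the table; the clip goes here.
- lid (a joint): Lid angle in rad: 0 shut (lying level on the rim), grows as it opens, at most 1.6. Stiff hinge (friction about 0.25 N m): it stays where it is left, and needs 1 to 3 N at its free edge to move.
- lid_hinge (a point): Middle of the lid's hinge line, on the tank's +x edge at rim height (122 mm), axis along the tank's y.
- lid_edge (a point): Middle of the lid's free edge, upper (outer) face. The lid is a grey plate 125 mm from hinge to free edge, 240 mm wide along the tank's y, 6 mm thick; when shut it reaches from the hinge towards the -x wall but stops 75 mm short of its outside. A black knob (24 mm wide, 24 mm high) stands on its upper face, mid-width, 85 mm from the hinge.
- bottle: Loose white bottle, 68 mm across, 170 mm tall, origin under its centre. Leave alone.
- jar: Loose amber jar, 42 mm across, 62 mm tall, between stand and tank, origin under its centre. Leave alone.
- beaker: Loose glass beaker, 72 mm across, 90 mm tall, origin under its centre. Leave alone.

How it is judged:
By the outcome, as a careful person would: the job done as asked, in the order asked, and still so for the second after the job is handed in, with the robot touching nothing.
It also fails if it takes over 51 s, if anything falls off the work surface, if the arm or the gripper's body presses on something with over 40 N, if the wrist force passes 120 N, or if a joint passes its speed limit or range.

## Working session

There is one attempt and no reset: what is moved stays moved. The work goes in short steps, Python scripts to look and compute and a shell command to move; the robot and the scene stay as the last step left them, time stands still between calls to the robot, and variables do not carry over. Pictures are saved under pics/ and viewed, and the job is handed in when it is done.

```bash
ls; mkdir -p pics; python3 - <<'E'
from plant import r
import cv2,numpy as np
s=r.read_state();print(s)
print(r.tips_ahead)
for n in ["scene","top","wrist"]:
    im,d=r.snapshot(n);cv2.imwrite(f"pics/{n}0.png",cv2.cvtColor(im,cv2.COLOR_RGB2BGR));np.save(f"pics/{n}0.npy",d)
    print(n,r.camera_params(n))
    if n!="wrist":
        for q in ["clip","stand","tank","lid","bottle","jar","beaker"]:
            pass
print(r.read_state()["time_s"])
E
```

```text
pics
{'time_s': 0.0, 'joint_positions': array([ 9.70003593e-01,  3.42708663e-01,  1.52504050e+00,  1.13949683e-05,
        1.27543664e+00, -1.46021668e-01]), 'joint_velocities': array([-0.00086695,  0.00086753, -0.00092649,  0.00194829,  0.00098196,
       -0.00062049]), 'tau': array([-5.62179321e-04, -4.33668566e+01, -2.46010011e+01, -2.86872000e-04,
        8.01075774e-03, -9.56015060e-05]), 'tcp_pos': array([230.37072255, 471.31582529, 247.62506174]), 'ee_rot': array([ 0.15888193,  0.6891138 , -0.15992802,  0.68869568]), 'ft_force': array([-0.1195156 ,  0.13994262,  0.16623726]), 'wrist_torque': array([-0.04754827,  0.02368182,  0.01185628]), 'gripper_width': 85.47824062174503}
17.0
scene {'camera_matrix': array([[385.02776567,   0.        , 255.82202657],
       [  0.        , 385.02776567, 190.019337  ],
       [  0.        ,   0.        ,   1.        ]]), 'k1': -0.10723103923929855, 'xyz': array([1079.60985518,  172.92407211,  872.88704837]), 'orientation': array([ 0.5466316 ,  0.78137013, -0.24696744, -0.17222569])}
top {'camera_matrix': array([[467.76203934,   0.        , 266.81161527],
       [  0.        , 467.76203934, 189.90391053],
       [  0.        ,   0.        ,   1.        ]]), 'k1': -0.010152467097134006, 'xyz': array([ 333.37338665,  -20.95811118, 1556.39112346]), 'orientation': array([-0.70463321,  0.70491677, -0.0583843 ,  0.05635296])}
wrist {'camera_matrix': array([[303.17244004,   0.        , 257.77506472],
       [  0.        , 303.17244004, 192.11123071],
       [  0.        ,   0.        ,   1.        ]]), 'k1': -0.025370968172437502, 'mount': array([[ 1.76121298e-05, -2.83920125e-01,  9.58847935e-01,
        -1.26522267e+02],
       [ 1.00000000e+00,  2.36514609e-05, -1.13646843e-05,
         9.16243114e-01],
       [-1.94514918e-05,  9.58847935e-01,  2.83920125e-01,
        -7.19306326e+01],
       [ 0.00000000e+00,  0.00000000e+00,  0.00000000e+00,
         1.00000000e+00]])}
0.15
```

View pics/scene0.png

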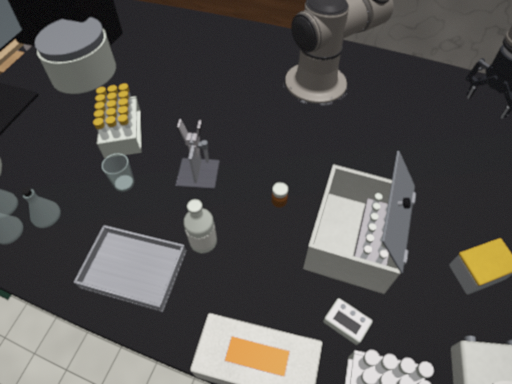

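View pics/top0.png

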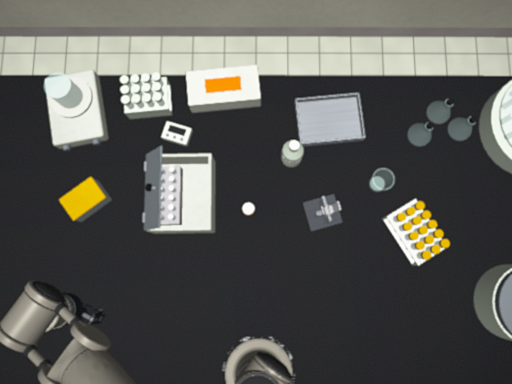

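View pics/wrist0.png

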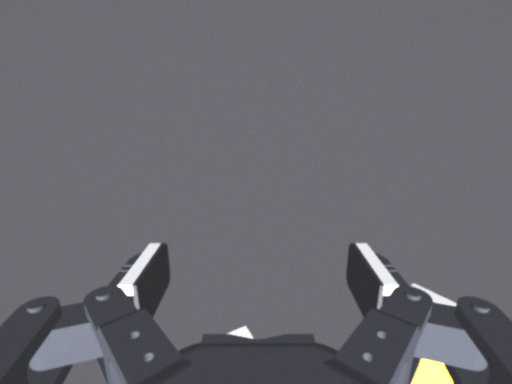

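The scene shows the stand with the clip at about (197,160), the tank at (360,225) with its open lid on the right, and the jar at (280,193). In the top view, the stand is at (323,212), the tank at (180,193), the jar at (248,208), the bottle at (292,152) and the beaker at (380,180).

```bash
cat > h.py <<'E'
import numpy as np,cv2
from scipy.spatial.transform import Rotation as R
from plant import r
def campose(n,s=None):
    p=r.camera_params(n)
    if n=="wrist":
        M=p["mount"];T=np.eye(4);T[:3,:3]=R.from_quat(s["ee_rot"]).as_matrix();T[:3,3]=s["tcp_pos"];return p,T@M
    T=np.eye(4);T[:3,:3]=R.from_quat(p["orientation"]).as_matrix();T[:3,3]=p["xyz"];return p,T
def rays(p,uv):
    K=p["camera_matrix"];uv=np.asarray(uv,float).reshape(-1,1,2)
    return cv2.undistortPoints(uv,K,np.array([p["k1"],0,0,0,0.])).reshape(-1,2)
def cloud(n,d,s=None):
    p,T=campose(n,s);h,w=d.shape
    u,v=np.meshgrid(np.arange(w),np.arange(h))
    xy=rays(p,np.stack([u.ravel(),v.ravel()],1)).reshape(h,w,2)
    P=np.dstack([xy*d[...,None],d])
    W=P@T[:3,:3].T+T[:3,3];W[d<=0]=np.nan
    return W
def project(n,P,s=None):
    p,T=campose(n,s);C=(np.atleast_2d(P)-T[:3,3])@T[:3,:3]
    xy=C[:,:2]/C[:,2:];k=1+p["k1"]*(xy**2).sum(1,keepdims=True)
    xy=xy*k;K=p["camera_matrix"];return xy*[K[0,0],K[1,1]]+K[:2,2]
def snap(n,tag):
    s=r.read_state();im,d=r.snapshot(n)
    cv2.imwrite(f"pics/{tag}.png",cv2.cvtColor(im,cv2.COLOR_RGB2BGR));np.save(f"pics/{tag}.npy",d);return s,im,d
E
python3 - <<'E'
from h import *
for n in ["scene","top"]:
    for q in ["clip","stand","tank","lid","bottle","jar","beaker"]:
        try:
            o=r.search_frame(q,n);print(n,q,[(np.round(x["bbox"]),round(x["confidence"],2)) for x in o[:2]])
        except Exception as e: print(q,e)
im=cv2.imread("pics/top0.png");a=cv2.resize(im[120:250,130:390],(780,390),interpolation=cv2.INTER_CUBIC)
cv2.imwrite("pics/topz.png",a)
im=cv2.imread("pics/scene0.png");a=cv2.resize(im[100:300,150:430],(784,560),interpolation=cv2.INTER_CUBIC)
cv2.imwrite("pics/scz.png",a)
print(r.read_state()["time_s"])
for n in ["top","scene"]:
    W=cloud(n,np.load(f"pics/{n}0.npy"))
    np.save(f"pics/W{n}.npy",W)
    m=(W[...,2]>8)&(W[...,0]>200)&(W[...,0]<800)&(abs(W[...,1])<450)
    print(n,np.nanmedian(W[...,2][np.abs(W[...,2])<15]))
E
```

```text
scene clip [(array([179., 118.,  29.,  42.]), 0.59)]
scene stand [(array([174., 144.,  46.,  47.]), 0.73)]
scene tank [(array([304., 150., 110., 139.]), 0.57)]
scene lid [(array([382., 151.,  31., 122.]), 0.62)]
scene bottle [(array([185., 199.,  31.,  54.]), 0.67)]
scene jar [(array([268., 184.,  19.,  22.]), 0.62)]
scene beaker [(array([101., 152.,  31.,  42.]), 0.67)]
top clip [(array([314., 201.,  26.,  16.]), 0.72), (array([280., 140.,  26.,  27.]), 0.19)]
top stand [(array([300., 195.,  43.,  38.]), 0.88)]
top tank [(array([141., 145.,  75.,  89.]), 0.61), (array([317., 204.,  21.,  12.]), 0.53)]
top lid [(array([143., 148.,  17.,  78.]), 0.88)]
top bottle [(array([282., 142.,  26.,  24.]), 0.61)]
top jar [(array([244., 204.,   9.,  11.]), 0.72)]
top beaker [(array([370., 168.,  25.,  27.]), 0.81), (array([139., 146.,  24.,  86.]), 0.7)]
0.85
top -0.18152821129410768
scene -0.05689500246103307
```

View pics/topz.png

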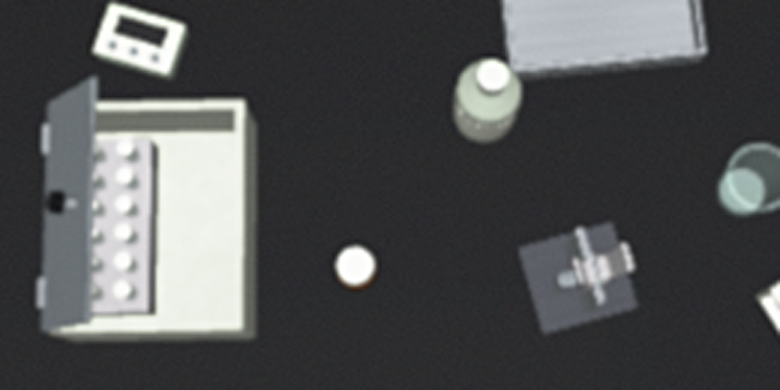

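View pics/scz.png

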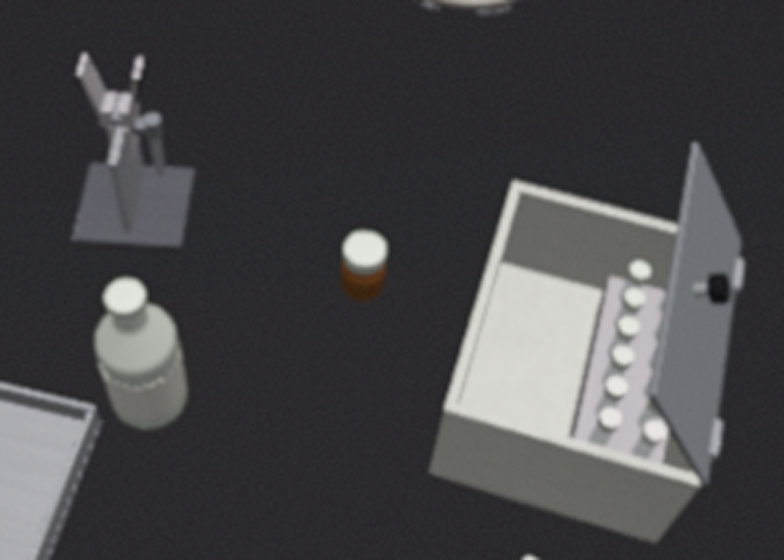

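The probe is on the tank side of the clip, so the clip's +x is roughly world +y. Next I measure poses.

```bash
python3 - <<'E'
from h import *
for n in ["top","scene"]:
    W=np.load(f"pics/W{n}.npy")
    f=W.reshape(-1,3)
    def sel(lo,hi,x0,x1,y0,y1): 
        m=(f[:,2]>lo)&(f[:,2]<hi)&(f[:,0]>x0)&(f[:,0]<x1)&(f[:,1]>y0)&(f[:,1]<y1);return f[m]
    # rough locs
    print(n)
    def at(u,v): return np.round(W[v,u])
    if n=="top": 
        for nm,u,v in [("rim",213,190),("jar",248,208),("clip",324,209),("foot",312,222),("bottle",294,145),("lid",150,190)]: print(nm,at(u,v))
    rim=sel(116,128,150,750,60,420)
    c=rim[:,:2].astype(np.float32); print("rim pts",len(c), cv2.minAreaRect(c))
    lid=sel(140,300,150,750,200,500); 
    cc=lid.mean(0) if len(lid) else None; print("lid pts",len(lid),cc)
    if len(lid)>10:
        u,sv,vt=np.linalg.svd(lid-cc,full_matrices=False);print("normal",vt[2],sv, lid.min(0),lid.max(0))
    ft=sel(9,20,150,750,-300,0); print("foot",len(ft), cv2.minAreaRect(ft[:,:2].astype(np.float32)))
    cl=sel(126,300,200,650,-300,0); print("clip",len(cl)); print(np.round(cl[np.argsort(-cl[:,2])])[:60:2].tolist())
E
```

```text
top
rim [581. 151.  44.]
jar [520.  35.  58.]
clip [ 505. -198.  153.]
foot [ 479. -175.    8.]
bottle [ 699. -108.  171.]
lid [554. 317. 207.]
rim pts 518 ((566.2576904296875, 254.903076171875), (241.83694458007812, 209.06495666503906), 0.883705198764801)
lid pts 1227 [546.46318035 315.30523727 197.6457238 ]
normal [0.21027941 0.8440078  0.49338971] [3540.16516775 1121.90761581  710.14092574] [190.3837492  280.02195333 140.1032997 ] [685.96451411 428.72889649 299.97471901]
foot 657 ((456.2018737792969, -147.0705108642578), (282.82537841796875, 590.1734619140625), 87.79200744628906)
clip 207
[[504.0, -186.0, 204.0], [514.0, -236.0, 202.0], [505.0, -236.0, 201.0], [517.0, -233.0, 200.0], [496.0, -183.0, 200.0], [508.0, -236.0, 199.0], [523.0, -231.0, 199.0], [491.0, -186.0, 198.0], [508.0, -181.0, 198.0], [505.0, -233.0, 197.0], [500.0, -189.0, 197.0], [497.0, -186.0, 196.0], [508.0, -240.0, 196.0], [488.0, -192.0, 196.0], [503.0, -184.0, 196.0], [491.0, -189.0, 196.0], [506.0, -181.0, 195.0], [512.0, -237.0, 195.0], [520.0, -234.0, 195.0], [500.0, -187.0, 195.0], [515.0, -231.0, 193.
[... 705 characters left out ...]
.0], [510.0, -237.0, 200.0], [516.0, -236.0, 200.0], [502.0, -189.0, 199.0], [505.0, -185.0, 199.0], [518.0, -233.0, 199.0], [502.0, -241.0, 199.0], [489.0, -193.0, 199.0], [514.0, -235.0, 199.0], [501.0, -239.0, 198.0], [504.0, -237.0, 198.0], [507.0, -184.0, 198.0], [507.0, -187.0, 197.0], [524.0, -235.0, 197.0], [519.0, -232.0, 197.0], [493.0, -188.0, 197.0], [510.0, -237.0, 197.0], [509.0, -235.0, 197.0], [515.0, -232.0, 196.0], [521.0, -232.0, 196.0], [501.0, -184.0, 196.0], [520.0, -238.0, 196.0], [503.0, -244.0, 196.0], [522.0, -234.0, 195.0], [484.0, -190.0, 195.0], [500.0, -237.0, 195.0], [510.0, -235.0, 194.0], [516.0, -232.0, 194.0], [522.0, -232.0, 193.0], [521.0, -230.0, 192.0]]
```

```bash
cat >> h.py <<'E'
def down(yvec):
    y=np.array([*yvec,0.])/np.hypot(*yvec);x=np.array([0,0,-1.]);z=np.cross(x,y);return np.stack([x,y,z],1)
def delta(P,Rt,s=None):
    s=s or r.read_state();A=R.from_quat(s["ee_rot"]).as_matrix()
    return np.round((A.T@(np.array(P)-s["tcp_pos"]))/1000,4),np.round(R.from_matrix(A.T@Rt).as_rotvec(degrees=True),2)
E
python3 - <<'E'
from h import *
s=r.read_state();A=R.from_quat(s["ee_rot"]).as_matrix();print(A.round(2))
for n in ["top","scene"]:
    W=np.load(f"pics/W{n}.npy");f=W.reshape(-1,3)
    # foot: around stand
    m=(f[:,2]>10)&(f[:,2]<17)&(abs(f[:,0]-505)<75)&(abs(f[:,1]+211)<75)
    print(n,"foot",m.sum(),cv2.minAreaRect(f[m][:,:2].astype(np.float32)))
    m=(f[:,2]>185)&(abs(f[:,0]-505)<45)&(abs(f[:,1]+211)<45)
    h=f[m];a=h[h[:,1]>-211];b=h[h[:,1]<-211];print("handles",np.median(a,0),np.median(b,0),h[:,2].max())
    # rim
    for nm,mm in [("-x wall",(abs(f[:,1]-157)<10)&(abs(f[:,0]-565)<90)),("robot-side wall",(abs(f[:,0]-449)<9)&(abs(f[:,1]-215)<45)),("far wall",(abs(f[:,0]-681)<9)&(abs(f[:,1]-215)<45))]:
        k=f[mm&(abs(f[:,2]-122)<4)];print(nm,len(k),k.mean(0).round(1),k.min(0).round(1),k.max(0).round(1))
        if nm=="-x wall":print(np.polyfit(k[:,0],k[:,1],1))
    # lid plane
    m=(f[:,2]>150)&(f[:,2]<230)&(abs(f[:,0]-565)<100)&(abs(f[:,1]-320)<30)
    L=f[m];print("lid slope",np.polyfit(L[:,2],L[:,1],1),L.mean(0),len(L), L[:,2].max())
y=np.array([-.287,.958])
for sg in (1,-1): print(delta([505,-211,300],down(sg*y)))
E
```

```text
[[ 0.    0.44  0.9 ]
 [ 0.    0.9  -0.44]
 [-1.    0.    0.  ]]
top foot 459 ((499.0316467285156, -208.8572998046875), (127.93951416015625, 116.229736328125), 15.078728675842285)
handles [ 496.62443883 -186.51808217  195.81060197] [ 511.69653522 -233.56969617  195.38446117] 204.13477782000655
-x wall 144 [564.8 154.3 122.2] [477.6 149.4 118.1] [654.4 159.5 125.8]
[2.08206844e-02 1.42548453e+02]
robot-side wall 69 [450.1 216.7 122.1] [446.7 170.4 118.2] [453.5 259.7 126. ]
far wall 60 [682.2 213.8 122.1] [676.9 172.1 118.3] [686.6 259.8 125.8]
lid slope [ -0.5862664  425.39379447] [563.71299062 313.96966886 190.05715676] 724 226.77065073605604
scene foot 842 ((513.4592895507812, -210.50314331054688), (103.20709228515625, 108.4365463256836), 15.179778099060059)
handles [ 501.60807331 -186.99889901  196.61740636] [ 511.76900177 -234.97041672  195.410874  ] 201.10689425773614
-x wall 222 [571.6 151.6 122.1] [475.1 147.1 118.9] [654.7 156.4 125.4]
[9.71331825e-03 1.46007989e+02]
robot-side wall 119 [449.2 216.3 120.9] [441.9 170.7 118.1] [453.9 259.7 124.3]
far wall 182 [680.8 215.  121.7] [675.2 170.1 118. ] [686.1 259.5 125. ]
lid slope [ -0.58213166 422.07788147] [574.79331591 312.62284256 188.0245421 ] 1203 219.6311135319511
(array([-0.0517, -0.4927,  0.5464]), array([-4.273e+01,  1.000e-02, -1.000e-02]))
(array([-0.0517, -0.4927,  0.5464]), array([ 1.3727e+02, -1.0000e-02, -1.0000e-02]))
```

```bash
python3 -m handwheel '[[[-0.05,0,0,0,0,0,-1],[-0.052,-0.035,0.037,-8,0,0,-1],[-0.052,-0.07,0.075,-16,0,0,-1],[-0.052,-0.105,0.112,-24,0,0,-1],[-0.052,-0.14,0.150,-32,0,0,-1]]]'; python3 - <<'E'
from h import *
print(delta([505,-211,300],down([-.2605,.9655])))
E
```

```text
time_s: 1.35
tcp_pos: [296.0, 300.8, 300.6]
ee_rot: [-0.027, 0.706, 0.027, 0.707]
ft_force: [0.6, -0.9, 0.2]
gripper_width: 85.3
(array([ 0.0006, -0.5261,  0.1698]), array([-1.078e+01,  4.000e-02, -1.000e-02]))
```

```bash
python3 -m handwheel '[[[0,-0.045,0.015,-3,0,0,-1],[0,-0.09,0.03,-6,0,0,-1],[0,-0.135,0.045,-9,0,0,-1],[0,-0.18,0.06,-9,0,0,-1],[0,-0.225,0.073,-9,0,0,-1]]]'; python3 - <<'E'
from h import *
print(delta([505,-211,300],down([-.2605,.9655])))
E
```

```text
time_s: 1.85
tcp_pos: [384.8, 81.2, 300.7]
ee_rot: [-0.08, 0.702, 0.08, 0.703]
ft_force: [1.1, 0.3, -0.1]
gripper_width: 85.3
(array([ 0.0008, -0.3118,  0.0515]), array([-2.1 ,  0.07,  0.01]))
```

```bash
python3 -m handwheel '[[[0,-0.048,0.012,0,0,0,-1],[0,-0.096,0.025,0,0,0,-1],[0,-0.144,0.038,0,0,0,-1],[0,-0.192,0.05,0,0,0,-1],[0,-0.24,0.063,0,0,0,-1]]]'; python3 - <<'E'
from h import *
print(delta([505,-211,300],down([-.2605,.9655])))
E
```

```text
time_s: 2.35
tcp_pos: [500.2, -138.7, 300.5]
ee_rot: [-0.08, 0.702, 0.08, 0.703]
ft_force: [1.7, 0.9, 0.7]
gripper_width: 85.1
(array([ 0.0005, -0.0715, -0.0115]), array([-2.13,  0.03,  0.  ]))
```

```bash
python3 -m handwheel '[[[0,-0.03,-0.005,-2,0,0,-1],[0,-0.06,-0.01,-2,0,0,-1],[0,-0.070,-0.0115,-2,0,0,-1],[0,-0.070,-0.0115,-2,0,0,-1],[0,-0.070,-0.0115,-2,0,0,-1]]]'; python3 - <<'E'
from h import *
print(delta([505,-211,300],down([-.2605,.9655])))
s,im,d=snap("wrist","w1")
W=cloud("wrist",d,s);np.save("pics/Ww1.npy",W)
print(r.search_frame("clip","wrist")[:2])
print(project("wrist",[[505,-211,142],[505,-211,187]],s), project("wrist",s["tcp_pos"],s))
E
```

```text
time_s: 2.85
tcp_pos: [504.1, -206.4, 300.4]
ee_rot: [-0.092, 0.701, 0.093, 0.701]
ft_force: [-0.2, -0.3, -1.1]
gripper_width: 85.3
(array([ 0.0004, -0.0047, -0.0003]), array([-0.09,  0.01, -0.05]))
[]
[[252.31298575 178.96090224]
 [251.40627002 192.17486079]] [[256.66396687 261.68463467]]
```

View pics/w1.png

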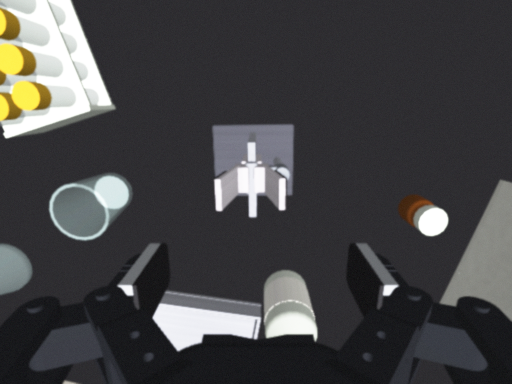

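The wrist view shows the clip handles at columns 219 and 282 and the plate vertical at column 252, which agrees with the overhead estimate. I'll refine it with depth.

```bash
python3 - <<'E'
from h import *
W=np.load("pics/Ww1.npy");f=W.reshape(-1,3)
ex=np.array([-.2605,.9655]);ey=np.array([-.9655,-.2605]);o=np.array([505,-211.])
q=f[:,:2]-o;a=q@ex;b=q@ey
m=(abs(a)<40)&(abs(b)<50)&(f[:,2]>126)
for lo,hi in [(190,203),(180,190),(170,180)]:
  for sg in (1,-1):
    k=m&(f[:,2]>lo)&(f[:,2]<hi)&(a*sg>0);print(lo,sg,k.sum(),np.percentile(a[k],[2,50,98]).round(1),np.percentile(b[k],[2,50,98]).round(1),f[k,2].max().round(1))
k=(abs(a)<12)&(abs(b)<50)&(f[:,2]>112)&(f[:,2]<130);print("plate",k.sum(),np.percentile(a[k],[5,50,95]).round(1),np.percentile(b[k],[2,50,98]).round(1),np.median(f[k,2]), np.polyfit(b[k],a[k],1))
k=(abs(a)<12)&(abs(b)<50)&(f[:,2]>132)&(f[:,2]<160);print("pin",k.sum(),np.percentile(a[k],[5,50,95]).round(1),np.percentile(b[k],[2,50,98]).round(1),f[k,2].max())
E
```

```text
190 1 381 [19.3 23.3 27.7] [-10.2   3.   14.8] 201.5
190 -1 389 [-29.9 -25.4 -21.8] [-10.7   2.4  14.2] 201.5
180 1 119 [17.1 18.4 23.9] [-9.6  5.5 14.8] 189.8
180 -1 140 [-26.4 -20.9 -19.6] [-10.6   4.   14.4] 189.8
170 1 105 [15.  15.9 21.5] [-9.9  5.3 14.8] 179.6
170 -1 125 [-24.2 -18.6 -17.3] [-10.6   3.9  14.3] 180.0
plate 359 [-5.8 -1.4  2.5] [-44.7  15.1  33.1] 122.92339926360648 [-0.01263006 -1.42584969]
pin 799 [-10.4  -0.1  11.1] [-12.1   3.6  16.4] 158.7764370726715
```

```bash
python3 - <<'E'
from h import *
s=r.read_state();print(s["tcp_pos"],s["time_s"]);print(delta([503.2,-212.7,184],down([-.2605,.9655])))
E
```

```text
[ 504.21524988 -205.99845036  300.68155559] 2.95
(array([ 0.1167, -0.0062, -0.0028]), array([-0.02,  0.02, -0.01]))
```

```bash
python3 -m handwheel '[[[0.02,-0.006,-0.003,0,0,0,-1],[0.04,-0.006,-0.003,0,0,0,-1],[0.06,-0.006,-0.003,0,0,0,-1],[0.07,-0.006,-0.003,0,0,0,-1],[0.07,-0.006,-0.003,0,0,0,-1]]]'; python3 - <<'E'
from h import *
s,im,d=snap("wrist","w2");print(delta([503.2,-212.7,184],down([-.2605,.9655])))
W=cloud("wrist",d,s);f=W.reshape(-1,3)
A=R.from_quat(s["ee_rot"]).as_matrix();T=(f-s["tcp_pos"])@A
m=(abs(T[:,1])<38)&(abs(T[:,2])<35)
for lo,hi in [(190,203),(180,190),(170,180)]:
  for sg in (1,-1):
    k=m&(f[:,2]>lo)&(f[:,2]<hi)&(T[:,1]*sg>5);print(lo,sg,k.sum(),np.percentile(T[k,1],[2,50,98]).round(1),np.percentile(T[k,2],[2,50,98]).round(1),f[k,2].max().round(1))
E
```

```text
time_s: 3.45
tcp_pos: [502.5, -212.8, 229.5]
ee_rot: [-0.092, 0.702, 0.093, 0.7]
ft_force: [-0.3, 0.1, 0.1]
gripper_width: 85.4
(array([0.0466, 0.0005, 0.0004]), array([-0.05, -0.01, -0.02]))
190 1 749 [20.5 23.9 28.6] [-12.   -0.6  13. ] 201.7
190 -1 746 [-29.  -24.3 -20.9] [-11.5  -0.3  13.3] 201.6
180 1 274 [18.  19.5 25.2] [-12.   -3.3  12.6] 190.0
180 -1 278 [-25.8 -19.9 -18.5] [-11.4  -2.3  13.3] 189.9
170 1 232 [15.6 17.2 23.1] [-11.9  -3.2  12.9] 179.9
170 -1 242 [-23.5 -17.7 -16.3] [-11.5  -2.5  13.5] 180.0
```

View pics/w2.png

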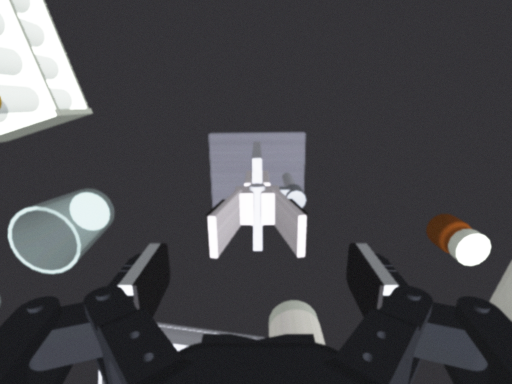

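It is centred between the handles (columns 213 and 300, mid 257). Next, descend and squeeze.

```bash
python3 -m handwheel '[[[0.02,0,0,0,0,0,-1],[0.04,0,0,0,0,0,-1],[0.046,0,0,0,0,0,-1],[0.046,0,0,0,0,0,-0.4],[0.046,0,0,0,0,0,0]]]'; python3 -m handwheel '[[[0,0,0,0,0,0,0.3],[0,0,0,0,0,0,0.5],[0,0,0,0,0,0,1],[0,0,0,0,0,0,1],[0,0,0,0,0,0,1]]]'; python3 -m handwheel '[[[0,0,0,0,0,0,1],[0,0,0,0,0,0,1],[0,0,0,0,0,0,1],[0,0,0,0,0,0,1],[0,0,0,0,0,0,1]]]'; python3 - <<'E'
from h import *
s,im,d=snap("wrist","w3");snap("scene","s3")
a=cv2.imread("pics/w3.png");b=cv2.imread("pics/s3.png")[90:210,130:260]
cv2.imwrite("pics/c3.png",np.hstack([cv2.resize(a,(448,336)),cv2.resize(b,(350,336))]))
E
```

```text
time_s: 4.0
tcp_pos: [503.5, -214.2, 185.7]
ee_rot: [-0.093, 0.7, 0.092, 0.702]
ft_force: [-0.9, 3.0, 1.2]
gripper_width: 59.2
time_s: 4.5
tcp_pos: [502.9, -214.0, 184.4]
ee_rot: [-0.092, 0.701, 0.092, 0.701]
ft_force: [0.3, 1.3, -1.4]
gripper_width: 29.3
time_s: 5.0
tcp_pos: [502.9, -213.9, 184.4]
ee_rot: [-0.092, 0.701, 0.092, 0.701]
ft_force: [-0.3, -0.2, -2.3]
gripper_width: 28.7
```

View pics/c3.png

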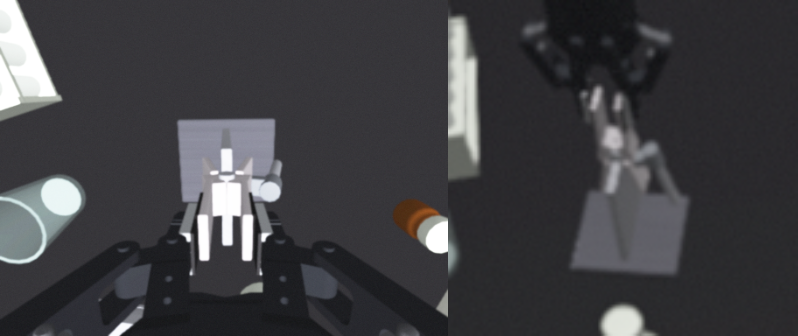

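Both handles are parallel and the clip is squeezed open at 28.7 mm. Lift.

```bash
python3 -m handwheel '[[[-0.02,0,0,0,0,0,1],[-0.04,0,0,0,0,0,1],[-0.06,0,0,0,0,0,1],[-0.08,0,0,0,0,0,1],[-0.1,0,0,0,0,0,1]]]'; python3 - <<'E'
from h import *
s,im,d=snap("wrist","w4")
print(delta([566,130,284],down([-.015,1])))
E
```

```text
time_s: 5.6
tcp_pos: [502.8, -213.9, 285.2]
ee_rot: [-0.092, 0.701, 0.092, 0.701]
ft_force: [-0.1, -0.2, -1.6]
gripper_width: 29.2
(array([0.0041, 0.3168, 0.1491]), array([14.14,  0.27,  0.21]))
```

View pics/w4.png

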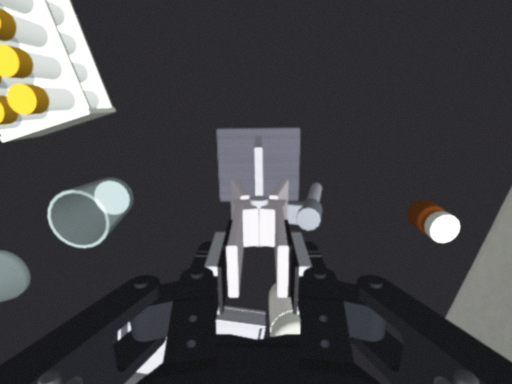

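The clip came off cleanly and the plate is left empty at (258,165). Transport to the tank.

```bash
python3 -m handwheel '[[[0,0.02,0.01,2,0,0,1],[0,0.055,0.026,5,0,0,1],[0,0.09,0.042,8,0,0,1],[0,0.125,0.059,11,0,0,1],[0,0.16,0.075,14.2,0,0,1]]]'; python3 - <<'E'
from h import *
print(delta([566,152,284],down([-.015,1])))
E
```

```text
time_s: 6.15
tcp_pos: [533.9, -38.5, 283.8]
ee_rot: [-0.004, 0.707, 0.004, 0.707]
ft_force: [-0.0, -1.0, -1.4]
gripper_width: 28.5
(array([-0.0002,  0.1902,  0.0343]), array([-0.21, -0.02, -0.01]))
```

```bash
python3 -m handwheel '[[[0,0.04,0.007,0,0,0,1],[0,0.08,0.014,0,0,0,1],[0,0.12,0.022,0,0,0,1],[0,0.155,0.028,0,0,0,1],[0,0.18,0.034,0,0,0,1]]]'; python3 -m handwheel '[[[0,0,0,0,0,0,1],[0,0,0,0,0,0,1],[0,0,0,0,0,0,1],[0,0,0,0,0,0,1],[0,0,0,0,0,0,1]]]'; python3 - <<'E'
from h import *
s,im,d=snap("wrist","w5")
print(s["tcp_pos"])
W=cloud("wrist",d,s);np.save("pics/Ww5.npy",W);f=W.reshape(-1,3)
m=(abs(f[:,2]-122)<4)&(f[:,1]>130)&(f[:,1]<180)&(f[:,0]>440)&(f[:,0]<700)
k=f[m];print(len(k),np.percentile(k,[1,50,99],axis=0).round(1),np.polyfit(k[:,0],k[:,1],1))
E
```

```text
time_s: 6.65
tcp_pos: [565.2, 142.9, 283.7]
ee_rot: [-0.005, 0.707, 0.006, 0.707]
ft_force: [-0.2, 0.1, -0.5]
gripper_width: 29.0
time_s: 7.15
tcp_pos: [565.5, 139.5, 284.5]
ee_rot: [-0.004, 0.707, 0.004, 0.707]
ft_force: [-0.5, 1.1, -1.6]
gripper_width: 29.1
[565.45235418 139.48394254 284.49714577]
1891 [[446.1 147.7 119.9]
 [508.5 152.9 122.9]
 [681.8 178.3 124.5]] [-2.15680736e-02  1.65909476e+02]
```

View pics/w5.png

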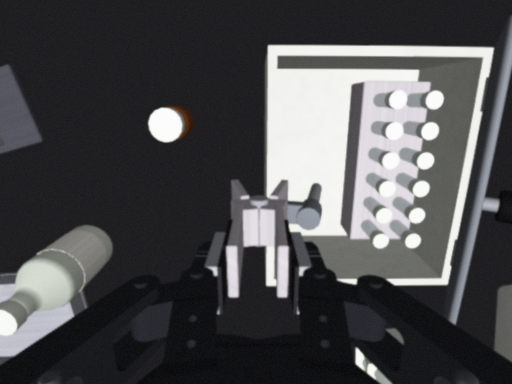

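```bash
python3 - <<'E'
from h import *
W=np.load("pics/Ww5.npy");f=W.reshape(-1,3)
z=abs(f[:,2]-122)<4
for x0,x1 in [(456,475),(475,500),(500,525),(525,545),(640,675)]:
    k=f[z&(f[:,0]>x0)&(f[:,0]<x1)&(f[:,1]>138)&(f[:,1]<172)]
    if len(k): print(x0,len(k),np.percentile(k[:,1],[2,25,50,75,98]).round(1),k[:,2].mean().round(1))
for nm,y0,y1,a,b in [("near",165,330,435,465),("far",165,330,665,700)]:
    k=f[z&(f[:,1]>y0)&(f[:,1]<y1)&(f[:,0]>a)&(f[:,0]<b)];print(nm,len(k),np.percentile(k[:,0],[2,50,98]).round(1),np.polyfit(k[:,1],k[:,0],1))
# probe / pin in tool frame
s=r.read_state();A=R.from_quat(s["ee_rot"]).as_matrix();T=(W-s["tcp_pos"])@A
for u,v in [(259,225),(259,201),(308,215),(316,190),(252,240),(233,270),(283,270),(238,190),(281,190)]: print((u,v),T[v,u].round(1),W[v,u].round(1))
E
```

```text
456 199 [147.9 149.6 151.5 153.4 155.2] 122.9
475 263 [147.5 149.3 151.3 153.4 155.4] 122.9
500 246 [147.9 149.8 151.8 153.8 155.7] 123.0
525 186 [148.4 150.3 152.3 154.3 156.2] 123.1
640 232 [149.8 151.5 153.6 155.9 157.8] 122.9
near 1976 [444.  448.6 452.8] [-1.36424292e-02  4.51952870e+02]
far 479 [674.9 677.1 682.7] [1.28661743e-02 6.74072235e+02]
(259, 225) [42.   1.3 -1.1] [564.3 140.9 242.6]
(259, 201) [ 46.8   1.3 -14.7] [550.8 140.7 237.7]
(308, 215) [54.5 32.5 -2.8] [562.3 172.1 230.1]
(316, 190) [106.2  47.1  -4.4] [560.5 186.7 178.4]
(252, 240) [40.7 -3.   8.1] [573.6 136.8 243.9]
(233, 270) [ -8.7 -10.4  -1. ] [564.6 129.3 293.2]
(283, 270) [-8.7 11.6 -1. ] [564.3 151.3 293.3]
(238, 190) [ 75.8 -13.2 -13.2] [552.5 126.3 208.7]
(281, 190) [ 75.5  16.6 -13.3] [552.  156.1 209. ]
```

```bash
python3 - <<'E'
from h import *
s=dict(r.read_state());s2=dict(s);
s2["tcp_pos"]=np.array([502.6,-212.9,230.0])
d=np.load("pics/w2.npy");W=cloud("wrist",d,s2)
print("w2 hub z");print(W[185:235:5,248:272:4,2].round(0))
d=np.load("pics/w5.npy");W=cloud("wrist",d,s)
print("w5");print(W[190:250:5,244:280:4,2].round(0))
print(W[260:305:5,[226,230,234,238,278,282,286],2].round(0))
E
python3 - <<'E'
import cv2
a=cv2.imread('pics/w5.png')[160:310,190:340];b=cv2.imread('pics/w2.png')[130:280,180:330]
import numpy as np
cv2.imwrite('pics/z5.png',np.hstack([cv2.resize(a,(400,400)),cv2.resize(b,(400,400))]))
E
```

```text
w2 hub z
[[133. 142. 142. 142. 142. 133.]
 [145. 147. 149. 148. 146. 145.]
 [154. 154. 148. 153. 154. 153.]
 [154. 153. 149. 149. 154. 154.]
 [154. 154. 148. 147. 154. 153.]
 [153. 153. 149. 148. 154. 154.]
 [154. 154. 149. 148. 154. 154.]
 [153. 153. 148. 148. 154. 153.]
 [  2. 146. 148. 148.   2.   4.]
 [  1.   3. 125. 123.   2.   2.]]
w5
[[208.   1.  -0.   2.   0.  17. 122. 124. 210.]
 [221.   1.   1.   1.   2.  19. 122. 221. 222.]
 [225. 225. 235. 236. 235. 235. 226. 227. 226.]
 [235. 237. 236. 237. 238. 236. 236. 236. 240.]
 [244. 243. 244. 243. 243. 243. 244. 245. 248.]
 [245. 244. 244. 243. 243. 243. 244. 245.  nan]
 [243. 245. 243. 242. 242. 244. 244. 245. 263.]
 [245. 244. 243. 244. 243. 243. 245. 246. 269.]
 [244. 243. 243. 243. 243. 244. 245. 245. 276.]
 [246. 245. 244. 242. 243. 244. 244. 245. 280.]
 [244. 244. 244. 243. 243. 244. 245. 244. 285.]
 [245. 243. 244. 242. 243. 243. 245. 245. 284.]]
[[292. 294. 294. 288. 292. 293. 293.]
 [292. 294. 295. 288. 293.  nan 294.]
 [293. 293. 293. 290. 293. 293. 293.]
 [293. 293. 294. 290. 293. 294.  nan]
 [292. 293. 293. 292. 294. 293. 293.]
 [292. 295. 293. 291. 294. 293. 295.]
 [292. 294. 293. 292. 293. 294. 293.]
 [291. 293. 294.  -1. 293. 294. 293.]
 [  1.   0.   1.  -0.   2.   1.   0.]]
```

View pics/z5.png

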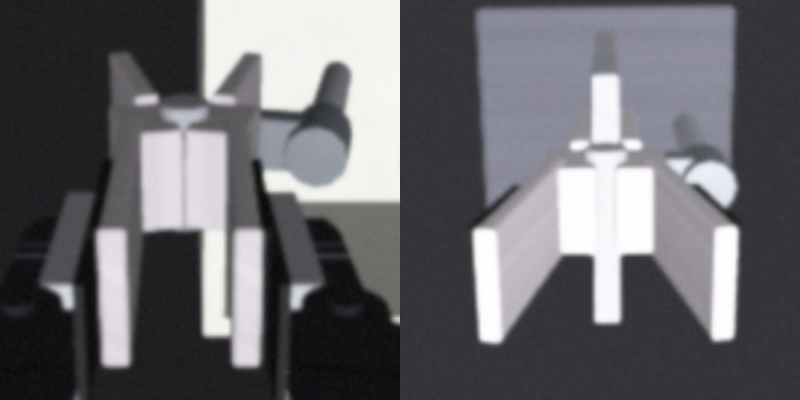

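The pin sits at about z=231 (disc at row 203 in w5), the wall centre is at y=152.5 and the pin at y=140.8. Shift 12 mm and lower partway, then look again.

```bash
python3 -m handwheel '[[[0,0.006,0,0,0,0,1],[0,0.012,0,-0.2,0,0,1],[0.012,0.012,0.001,-0.4,0,0,1],[0.025,0.012,0.001,-0.4,0,0,1],[0.035,0.012,0.001,-0.4,0,0,1]]]'; python3 - <<'E'
from h import *
s,im,d=snap("wrist","w6")
print(s["tcp_pos"],s["ft_force"])
W=cloud("wrist",d,s);f=W.reshape(-1,3)
z=abs(f[:,2]-122)<4
for x0,x1 in [(456,475),(475,500),(500,525),(525,545),(640,675)]:
    k=f[z&(f[:,0]>x0)&(f[:,0]<x1)&(f[:,1]>138)&(f[:,1]<172)]
    if len(k): print(x0,len(k),np.percentile(k[:,1],[2,50,98]).round(1),k[:,2].mean().round(1))
print(W[190:250:5,236:284:4,2].round(0))
print(W[225,236:284:4,1].round(1))
a=cv2.imread('pics/w6.png')
cv2.imwrite('pics/z6.png',cv2.resize(a[100:310,170:380],(600,600)))
snap("scene","s6");a=cv2.imread('pics/s6.png')
cv2.imwrite('pics/zs6.png',cv2.resize(a[90:300,280:480],(600,600)))
E
```

```text
time_s: 7.7
tcp_pos: [565.8, 152.7, 247.7]
ee_rot: [-0.008, 0.708, 0.008, 0.707]
ft_force: [0.1, -0.4, -1.7]
gripper_width: 28.9
[565.80142885 152.65093576 247.71852642] [ 0.07347622 -0.43723424 -1.69653511]
456 291 [147.4 151.3 155.3] 122.9
475 340 [147.7 151.6 155.5] 122.9
500 307 [148.2 151.8 155.8] 123.0
525 239 [148.6 152.6 156.3] 123.0
640 253 [150.6 153.9 157.7] 122.9
[[170. 172. 172.   2.   0. 124. 124.  10.   9.   9. 173. 172.]
 [170. 185. 184.   1.   1. 124. 124.   9.  10. 185. 186. 177.]
 [189. 189. 188. 188. 198. 197. 198. 200. 189. 189. 190. 189.]
 [202. 201. 200. 199. 199. 200. 200. 199. 199. 200. 201. 203.]
 [211. 211. 208. 206. 207. 207. 206. 207. 207. 208. 211. 211.]
 [218. 219. 208. 208. 207. 205. 206. 206. 207. 207. 219. 219.]
 [226. 226. 207. 206. 207. 206. 206. 208. 207. 209. 226. 226.]
 [233. 230. 208. 207. 206. 205. 205. 206. 208. 207. 233. 233.]
 [239. 232. 208. 208. 207. 206. 207. 207. 207. 207. 237. 240.]
 [245. 232. 208. 208. 208. 207. 206. 207. 207. 209. 245. 246.]
 [250. 235. 207. 207. 207. 206. 207. 206. 207. 208. 247. 251.]
 [255. 234. 208. 206. 207. 206. 205. 206. 207.  nan 248. 255.]]
[142.1 144.  145.2 147.5 149.9 152.2 154.6 157.  159.4 161.7 162.2 164.2]
```

View pics/z6.png

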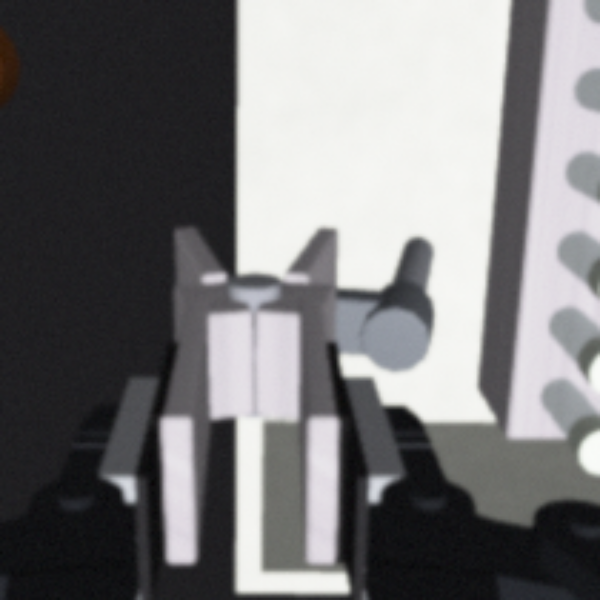

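View pics/zs6.png

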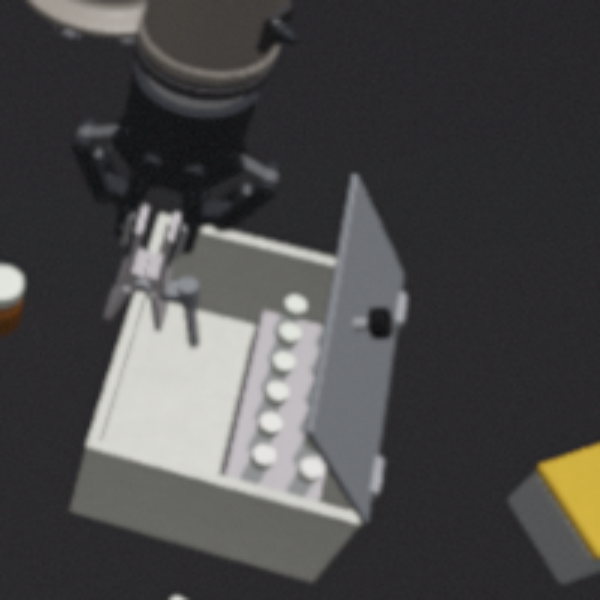

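Alignment is good: the wall strip (zoom columns 237–263) lies between the jaws (175–336), and the pin is about 1 mm too far to +y. Lower slowly.

```bash
python3 -m handwheel '[[[0.01,-0.001,0,0,0,0,1],[0.02,-0.001,0,0,0,0,1],[0.03,-0.001,0,0,0,0,1],[0.04,-0.001,0,0,0,0,1],[0.04,-0.001,0,0,0,0,1]]]'; python3 - <<'E'
from h import *
s,im,d=snap("wrist","w7")
print(s["tcp_pos"],s["ft_force"],s["wrist_torque"])
W=cloud("wrist",d,s);f=W.reshape(-1,3)
print(W[190:230:5,236:284:4,2].round(0)); print(W[215,236:284:4,1].round(1))
z=abs(f[:,2]-122)<4
for x0,x1 in [(475,500),(500,525),(640,675)]:
    k=f[z&(f[:,0]>x0)&(f[:,0]<x1)&(f[:,1]>138)&(f[:,1]<172)]
    if len(k): print(x0,len(k),np.percentile(k[:,1],[2,50,98]).round(1),k[:,2].mean().round(1))
a=cv2.imread('pics/w7.png')
cv2.imwrite('pics/z7.png',cv2.resize(a[100:310,170:380],(600,600)))
E
```

```text
time_s: 8.3
tcp_pos: [565.4, 151.3, 207.5]
ee_rot: [-0.007, 0.708, 0.007, 0.706]
ft_force: [0.1, -0.2, -1.6]
gripper_width: 28.7
[565.40994462 151.34690817 207.48592855] [ 0.13953578 -0.22351156 -1.63161663] [-0.01104752  0.04465157  0.02411369]
[[130. 132. 132.   1.   2. 123. 123. 123.  10.   9.  nan 133.]
 [130. 143. 144.   0.   1. 123. 123. 123.  10. 146. 144. 136.]
 [148. 148. 149. 148. 158. 159. 158. 158. 148. 149. 149. 149.]
 [162. 162. 158. 158. 159. 161. 160. 159. 159. 158. 161. 162.]
 [170. 170. 166. 167. 167. 165. 166. 167. 167. 168. 171. 171.]
 [178. 178. 168. 166. 167. 165. 167. 166. 167. 169. 179. 179.]
 [185. 186. 167. 168. 167. 165. 166. 166. 167. 167. 186. 187.]
 [192. 189. 168. 166. 166. 166. 166. 167. 166. 167. 192. 193.]]
[139.8 142.  143.8 146.1 148.5 150.8 153.2 155.5 157.8 160.1 161.7 163.9]
475 478 [147.7 151.6 155.5] 122.9
500 441 [148.2 152.  156. ] 123.0
640 350 [150.  153.9 157.7] 122.9
```

View pics/z7.png

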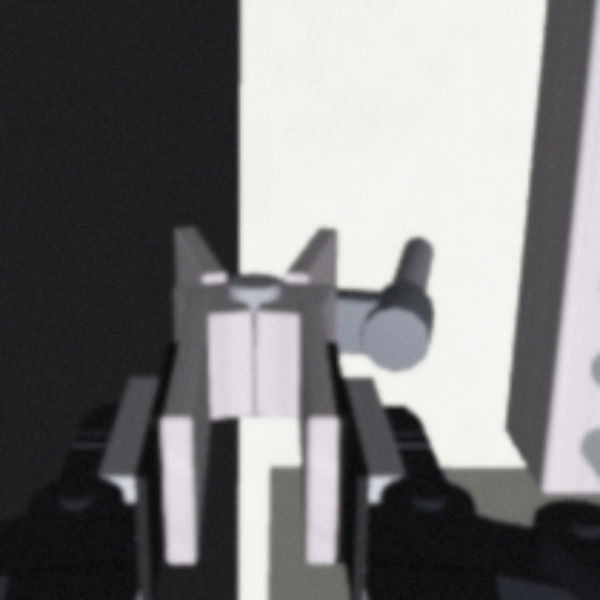

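```bash
python3 -m handwheel '[[[0.004,0,0,0,0,0,1],[0.008,0,0,0,0,0,1],[0.012,0,0,0,0,0,1],[0.016,0,0,0,0,0,1],[0.019,0,0,0,0,0,1]]]';python3 -m handwheel '[[[0.001,0,0,0,0,0,1],[0.002,0,0,0,0,0,1],[0.002,0,0,0,0,0,1],[0.002,0,0,0,0,0,1],[0.002,0,0,0,0,0,1]]]'; python3 - <<'E'
from h import *
s,im,d=snap("wrist","w8")
print(s["tcp_pos"],s["ft_force"],s["wrist_torque"])
W=cloud("wrist",d,s)
print(W[190:230:5,236:284:4,2].round(0)); print(W[215,236:284:4,1].round(1))
E
```

```text
time_s: 8.85
tcp_pos: [566.2, 151.4, 190.0]
ee_rot: [-0.007, 0.707, 0.007, 0.707]
ft_force: [-0.2, -0.5, -1.0]
gripper_width: 28.9
time_s: 9.35
tcp_pos: [566.4, 151.5, 188.6]
ee_rot: [-0.007, 0.707, 0.007, 0.707]
ft_force: [-0.0, 0.2, -2.7]
gripper_width: 28.8
[566.35617994 151.48838375 188.59787478] [-0.02517851  0.16510635 -2.70995613] [ 0.02106904 -0.06802864  0.05774834]
[[111. 114. 112.   2.   1. 122. 123. 123.  10.   8. 114. 112.]
 [111. 124. 125.  -0.   0. 125. 123. 123.   8. 125. 124. 118.]
 [129. 131. 129. 130. 139. 139. 140. 140. 129. 130. 130. 130.]
 [143. 144. 140. 139. 140. 141. 142. 139. 141. 140. 143. 143.]
 [152. 152. 148. 148. 147. 147. 146. 147. 149. 149. 153. 152.]
 [160. 159. 149. 148. 147. 146. 147. 147. 148. 148. 160. 160.]
 [167. 166. 150. 148. 148. 147. 147. 147. 148. 148. 167. 168.]
 [173. 171. 149. 148. 148. 148. 147. 148. 148. 149. 173. 173.]]
[140.  142.2 143.9 146.3 148.6 151.  153.3 155.7 158.  160.4 161.9 164. ]
```

```bash
python3 -m handwheel '[[[0.001,0,0,0,0,0,1],[0.002,0,0,0,0,0,1],[0.003,0,0,0,0,0,1],[0.004,0,0,0,0,0,1],[0.004,0,0,0,0,0,1]]]'
```

```text
time_s: 9.9
tcp_pos: [566.2, 151.5, 184.2]
ee_rot: [-0.007, 0.707, 0.007, 0.707]
ft_force: [0.6, 0.3, -0.8]
gripper_width: 28.7
```

```bash
python3 -m handwheel '[[[0.001,0,0,0,0,0,0.28],[0.002,0,0,0,0,0,0.2],[0.003,0,0,0,0,0,0.15],[0.004,0,0,0,0,0,0.1],[0.004,0,0,0,0,0,0.1]]]'; python3 - <<'E'
from h import *
s,im,d=snap("wrist","w9")
W=cloud("wrist",d,s)
print(W[185:230:5,236:284:4,2].round(0)); 
a=cv2.imread('pics/w9.png')
cv2.imwrite('pics/z9.png',cv2.resize(a[100:310,170:380],(600,600)))
E
```

```text
time_s: 10.4
tcp_pos: [566.2, 151.5, 180.2]
ee_rot: [-0.007, 0.707, 0.007, 0.707]
ft_force: [0.5, -0.1, -1.7]
gripper_width: 38.2
[[ 81.  91.  90.  -0.   0. 122. 123. 124.   9.   9.  92.  93.]
 [ 80. 104. 105.   0.   1. 123. 123. 122.  10. 105. 105. 101.]
 [ 77. 113. 117. 117.   2. 122. 124. 123.  10. 117. 117. 101.]
 [  1. 114. 122. 121. 130. 130. 130. 131. 130. 120. 121. 101.]
 [130. 132. 130. 131. 134. 135. 135. 136. 131. 132. 132. 131.]
 [142. 142. 139. 140. 140. 138. 135. 140. 139. 140. 140. 143.]
 [151. 145. 142. 142. 141. 141. 140. 141. 142. 142. 143. 151.]
 [158. 146. 143. 142. 141. 140. 139. 141. 141. 143. 142. 159.]
 [161. 146. 141. 141. 141. 140. 135. 140. 141. 143. 141. 161.]]
```

View pics/z9.png

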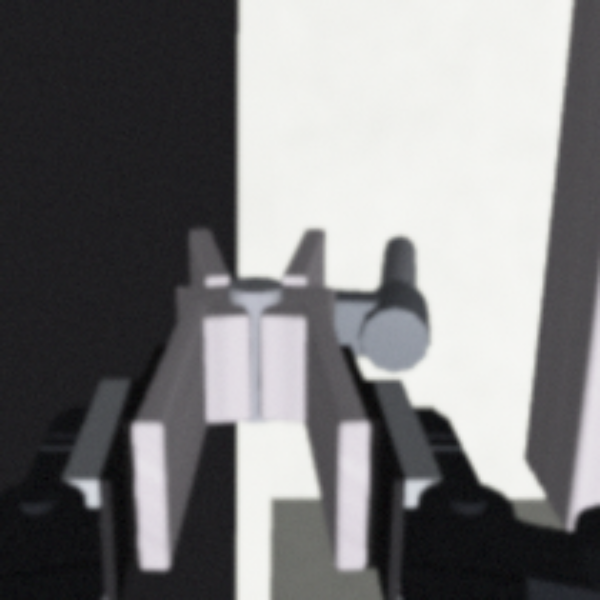

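```bash
python3 -m handwheel '[[[0,0,0,0,0,0,0.05],[0.001,0,0,0,0,0,-0.05],[0.002,0,0,0,0,0,-0.15],[0.002,0,0,0,0,0,-0.3],[0.002,0,0,0,0,0,-0.4]]]'; python3 - <<'E'
from h import *
s,im,d=snap("wrist","w10")
W=cloud("wrist",d,s)
print(W[185:230:5,236:284:4,2].round(0)); 
a=cv2.imread('pics/w10.png')
cv2.imwrite('pics/z10.png',cv2.resize(a[100:310,170:380],(600,600)))
E
```

```text
time_s: 10.95
tcp_pos: [566.3, 151.6, 178.4]
ee_rot: [-0.007, 0.707, 0.007, 0.707]
ft_force: [-0.4, 0.4, 0.4]
gripper_width: 59.6
[[  2.   1.   1.  91.  91. 123. 122. 123.  91.   8.   8.   8.]
 [  1.   0.   1. 104. 103. 122. 123. 123. 102. 103.   9.   9.]
 [  1.   0. 115. 116. 116. 123. 122. 124. 114. 116.   9.   9.]
 [  1.   2. 124. 124. 124. 129. 128. 129. 124. 123.   9.  10.]
 [130. 129. 130. 130. 138. 139. 138. 137. 137. 129. 130. 129.]
 [141. 139. 138. 139. 139. 140. 140. 138. 139. 138. 139. 141.]
 [147. 145. 146. 144. 145. 140. 140. 143. 144. 145. 144. 144.]
 [147. 145. 145. 145. 144. 139. 140. 144. 145. 144. 146. 146.]
 [148. 145. 145. 145. 145. 140. 140. 144. 145. 144. 145. 147.]]
```

View pics/z10.png

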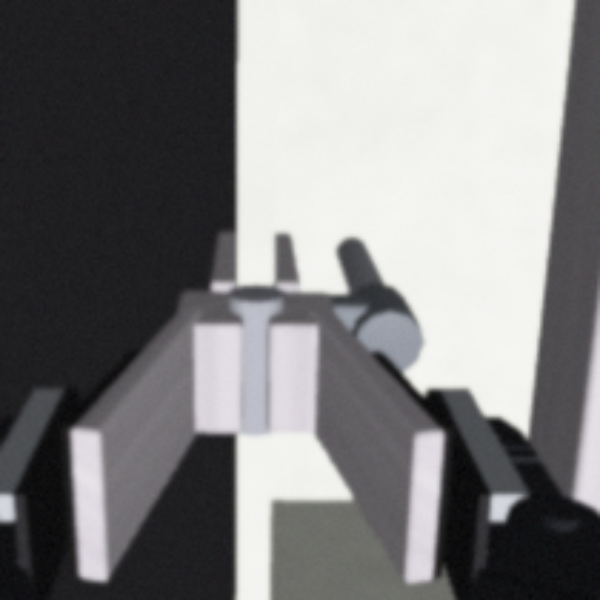

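The clip is seated with the pin about 11 mm above the rim and the jaws flat on the wall. Open fully and retreat upward.

```bash
python3 -m handwheel '[[[0,0,0,0,0,0,-0.8],[0,0,0,0,0,0,-1],[0,0,0,0,0,0,-1],[-0.01,0,0,0,0,0,-1],[-0.03,0,0,0,0,0,-1]]]'; python3 -m handwheel '[[[-0.03,0,0,0,0,0,-1],[-0.06,0,0,0,0,0,-1],[-0.1,0,0,0,0,0,-1],[-0.14,0,0,0,0,0,-1],[-0.17,0,0,0,0,0,-1]]]'; python3 - <<'E'
from h import *
s,im,d=snap("wrist","w11");print(s["tcp_pos"])
W=cloud("wrist",d,s);np.save("pics/Ww11.npy",W)
s2,im,d2=snap("scene","s11")
f=W.reshape(-1,3)
k=f[(f[:,2]>175)&(f[:,2]<195)&(abs(f[:,0]-566)<40)&(abs(f[:,1]-153)<45)];print("handles",len(k),k.min(0),k.max(0),np.percentile(k,[2,98],axis=0))
k=f[(f[:,2]>150)&(f[:,2]<225)&(abs(f[:,0]-565)<110)&(abs(f[:,1]-315)<40)];print("lid",len(k),np.polyfit(k[:,2],k[:,1],1))
W=cloud("scene",d2);f=W.reshape(-1,3)
k=f[(f[:,2]>135)&(f[:,2]<230)&(abs(f[:,0]-565)<130)&(f[:,1]>280)&(f[:,1]<360)];print("lid",len(k),np.percentile(k,[1,50,99],axis=0))
print(r.search_frame("lid","scene")[:1],r.search_frame("lid","wrist")[:1])
a=cv2.imread('pics/w11.png');b=cv2.imread('pics/s11.png')[80:290,270:480]
cv2.imwrite("pics/c11.png",np.hstack([cv2.resize(a,(448,336)),cv2.resize(b,(336,336))]))
E
```

```text
time_s: 11.5
tcp_pos: [565.5, 151.3, 207.9]
ee_rot: [-0.007, 0.708, 0.007, 0.706]
ft_force: [-0.2, 0.0, 0.8]
gripper_width: 85.5
time_s: 12.0
tcp_pos: [566.2, 151.5, 382.3]
ee_rot: [-0.007, 0.706, 0.008, 0.708]
ft_force: [0.8, -0.2, -0.9]
gripper_width: 85.3
[566.19347938 151.48208789 382.29164413]
handles 497 [553.34461744 124.45897708 175.02857984] [579.90264295 181.66539037 194.42856779] [[553.72011777 124.52650717 175.55582616]
 [578.75761392 181.15813594 192.99709602]]
lid 2637 [ -0.54247229 416.31764872]
lid 2029 [[447.91909448 280.50230809 136.6220354 ]
 [583.31288615 309.71406032 194.07026752]
 [683.03642381 345.46080433 228.94502209]]
[{'bbox': [383.6, 151.8, 27.5, 121.6], 'confidence': 0.67}] [{'bbox': [379.1, 43.1, 52.6, 220.7], 'confidence': 0.57}]
```

View pics/c11.png

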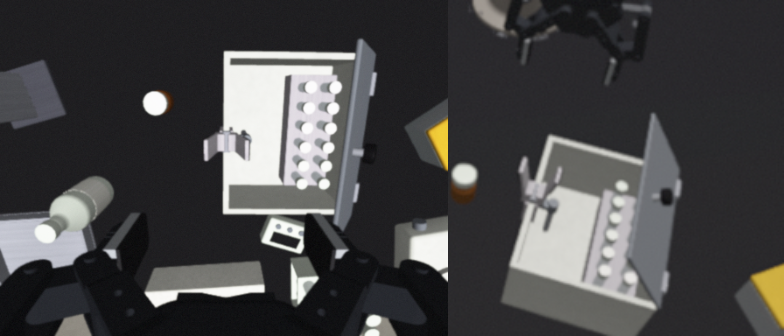

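The clip sits centred at x≈566, y≈153, with its probe inside. The lid is open about 1.07 rad. I move over beyond the lid with the fingers closed, at x≈515 to miss the knob.

```bash
python3 -m handwheel '[[[0,0.04,-0.01,0,0,0,-0.5],[0,0.085,-0.022,0,0,0,0],[0,0.13,-0.034,0,0,0,0.5],[0,0.17,-0.045,0,0,0,1],[0.02,0.2,-0.051,0,0,0,1]]]'; python3 -m handwheel '[[[0,0,0,0,0,0,1],[0,0,0,0,0,0,1],[0,0,0,0,0,0,1],[0,0,0,0,0,0,1],[0,0,0,0,0,0,1]]]';python3 - <<'E'
from h import *
print(delta([515,348,231],down([-.015,1])))
snap("scene","s12");s,im,d=snap("wrist","w12");a=cv2.imread('pics/w12.png');b=cv2.imread('pics/s12.png')[60:290,250:480]
cv2.imwrite("pics/c12.png",np.hstack([cv2.resize(a,(448,336)),cv2.resize(b,(336,336))]))
E
```

```text
time_s: 12.7
tcp_pos: [510.1, 352.9, 359.2]
ee_rot: [-0.007, 0.706, 0.009, 0.708]
ft_force: [0.5, -0.9, 0.9]
gripper_width: 12.2
time_s: 13.2
tcp_pos: [511.6, 349.4, 358.9]
ee_rot: [-0.007, 0.707, 0.007, 0.707]
ft_force: [-0.1, 0.4, 0.2]
gripper_width: -0.3
(array([ 0.128 , -0.0015,  0.0032]), array([ 0.24,  0.05, -0.02]))
```

View pics/c12.png

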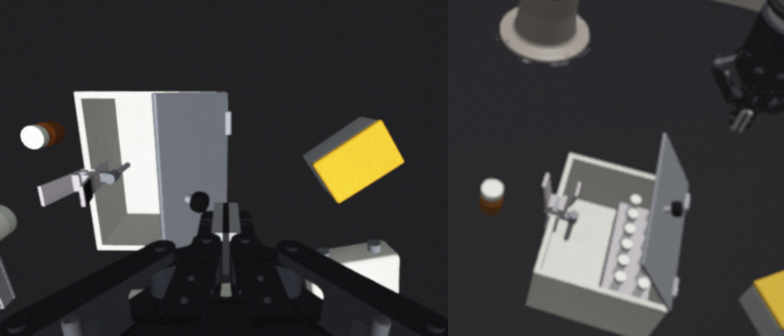

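```bash
python3 -m handwheel '[[[0.025,0,0.003,0,0,0,1],[0.055,0,0.003,0,0,0,1],[0.085,0,0.003,0,0,0,1],[0.115,0,0.003,0,0,0,1],[0.128,0,0.003,0,0,0,1]]]'; python3 -m handwheel '[[[0,-0.008,0,0,0,0,1],[0,-0.016,0,0,0,0,1],[0,-0.024,0,0,0,0,1],[0,-0.030,0,0,0,0,1],[0,-0.035,0,0,0,0,1]]]'; python3 - <<'E'
from h import *
for t in [(298,218.5),(284,203),(273,185),(265,166),(262,145)]: print(delta([515,*t],down([-.015,1]))[0])
E
```

```text
time_s: 13.8
tcp_pos: [513.2, 349.5, 227.6]
ee_rot: [-0.008, 0.708, 0.007, 0.706]
ft_force: [0.4, 0.1, 0.2]
gripper_width: -0.3
time_s: 14.3
tcp_pos: [515.2, 314.8, 231.5]
ee_rot: [-0.007, 0.706, 0.007, 0.708]
ft_force: [-0.2, 0.7, 0.2]
gripper_width: -0.4
[ 0.013  -0.0168 -0.0006]
[ 0.0285 -0.0308 -0.0009]
[ 0.0465 -0.0418 -0.0012]
[ 0.0655 -0.0498 -0.0014]
[ 0.0865 -0.0528 -0.0015]
```

Slow arc, in halves, watching the force.

```bash
python3 -m handwheel '[[[0.004,-0.006,0,0,0,0,1],[0.009,-0.012,0,0,0,0,1],[0.013,-0.017,0,0,0,0,1],[0.021,-0.024,0,0,0,0,1],[0.028,-0.031,0,0,0,0,1]]]'; python3 -m handwheel '[[[0.006,-0.004,0,0,0,0,1],[0.012,-0.008,0,0,0,0,1],[0.018,-0.011,0,0,0,0,1],[0.028,-0.015,0,0,0,0,1],[0.037,-0.019,0,0,0,0,1]]]'; python3 - <<'E'
from h import *
s,im,d=snap("scene","s13")
W=cloud("scene",d);f=W.reshape(-1,3)
k=f[(f[:,2]>126)&(f[:,2]<230)&(f[:,0]>590)&(f[:,0]<675)&(f[:,1]>225)&(f[:,1]<340)];p=np.polyfit(k[:,1],k[:,2],1);print(len(k),p,np.arctan(p[0]))
for t in [(265,166),(262,145)]: print(delta([515,*t],down([-.015,1]))[0])
cv2.imwrite("pics/c13.png",cv2.resize(cv2.imread('pics/s13.png')[60:290,250:480],(600,600)))
E
```

```text
time_s: 14.8
tcp_pos: [515.6, 284.0, 201.9]
ee_rot: [-0.007, 0.707, 0.008, 0.707]
ft_force: [0.7, 1.6, 1.9]
gripper_width: 0.1
time_s: 15.3
tcp_pos: [515.9, 265.4, 164.5]
ee_rot: [-0.007, 0.707, 0.008, 0.707]
ft_force: [-0.1, 1.7, 1.0]
gripper_width: -0.1
1726 [ -0.21787996 204.210626  ] -0.21452723739089086
[-0.0031  0.0005 -0.0001]
[ 0.0179 -0.0025 -0.0001]
```

View pics/c13.png

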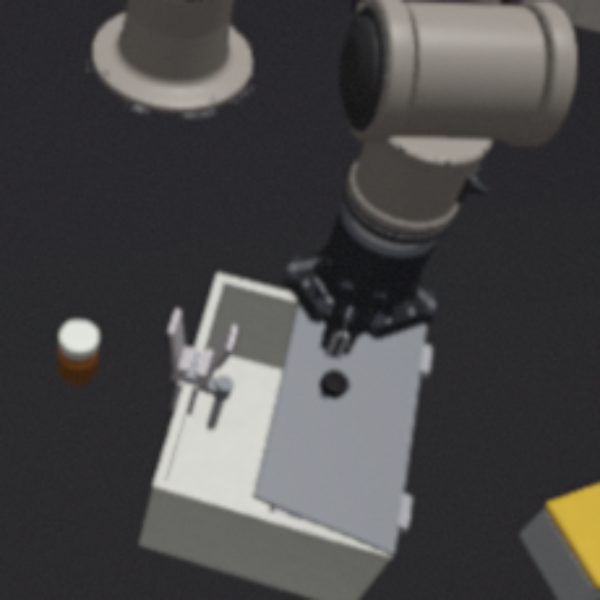

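The lid is at about 0.21 rad and the clip is undisturbed. Finish pressing it down.

```bash
python3 -m handwheel '[[[0.005,-0.001,0,0,0,0,1],[0.01,-0.002,0,0,0,0,1],[0.014,-0.002,0,0,0,0,1],[0.017,-0.002,0,0,0,0,1],[0.019,-0.002,0,0,0,0,1]]]'
```

```text
time_s: 15.85
tcp_pos: [515.9, 263.5, 146.2]
ee_rot: [-0.007, 0.707, 0.007, 0.707]
ft_force: [0.6, -1.6, 1.7]
gripper_width: 0.1
```

```bash
python3 -m handwheel '[[[0.0005,0,0,0,0,0,1],[0.001,0,0,0,0,0,1],[0.001,0,0,0,0,0,1],[0.001,0,0,0,0,0,1],[0.001,0,0,0,0,0,1]]]'
```

```text
time_s: 16.35
tcp_pos: [516.0, 263.6, 145.5]
ee_rot: [-0.007, 0.707, 0.008, 0.707]
ft_force: [-0.2, -0.1, -0.8]
gripper_width: -0.2
```

```bash
python3 -m handwheel '[[[0.001,0,0,0,0,0,1],[0.0015,0,0,0,0,0,1],[0.002,0,0,0,0,0,1],[0.002,0,0,0,0,0,1],[0.002,0,0,0,0,0,1]]]'
```

```text
time_s: 16.85
tcp_pos: [516.0, 263.6, 145.0]
ee_rot: [-0.007, 0.707, 0.008, 0.708]
ft_force: [-3.3, -1.2, 10.6]
gripper_width: -0.5
```

```bash
python3 -m handwheel '[[[0.001,0,0,0,0,0,1],[0.001,0,0,0,0,0,1],[0.001,0,0,0,0,0,1],[0.001,0,0,0,0,0,1],[0.001,0,0,0,0,0,1]]]'; python3 -m handwheel '[[[-0.02,0,0,0,0,0,1],[-0.05,0,0,0,0,0,1],[-0.09,0,0,0,0,0,1],[-0.13,0,0,0,0,0,1],[-0.17,0,-0.02,0,0,0,1]]]'; python3 -m handwheel '[[[0,0.04,-0.04,0,0,0,1],[0,0.08,-0.07,0,0,0,1],[0,0.12,-0.1,0,0,0,1],[0,0.16,-0.13,0,0,0,1],[0,0.16,-0.13,0,0,0,1]]]'; python3 - <<'E'
from h import *
for n in ["scene","top"]:
    s,im,d=snap(n,n+"14")
    W=cloud(n,d);f=W.reshape(-1,3)
    k=f[(f[:,2]>110)&(f[:,2]<146)&(((f[:,0]>590)&(f[:,0]<675))|((f[:,0]>460)&(f[:,0]<540)))&(f[:,1]>240)&(f[:,1]<335)];p=np.polyfit(k[:,1],k[:,2],1);print(len(k),p,k[:,2].mean(),s["time_s"])
    k=f[(f[:,2]>150)&(f[:,2]<200)&(abs(f[:,0]-566)<40)&(abs(f[:,1]-153)<45)];print("handles",len(k),np.percentile(k,[2,98],axis=0).round(1))
    for q in ["bottle","jar","beaker"]: print(q,[x["bbox"] for x in r.search_frame(q,n)[:1]])
a=cv2.imread('pics/scene14.png');b=cv2.imread('pics/top14.png')[120:250,120:250]
cv2.imwrite("pics/c14.png",np.hstack([cv2.resize(a,(448,336)),cv2.resize(b,(336,336))]))
E
```

```text
time_s: 17.35
tcp_pos: [516.0, 263.6, 144.9]
ee_rot: [-0.007, 0.706, 0.008, 0.708]
ft_force: [-5.0, -2.2, 16.1]
gripper_width: -0.1
time_s: 17.85
tcp_pos: [496.8, 262.8, 313.5]
ee_rot: [-0.007, 0.707, 0.007, 0.707]
ft_force: [-0.1, 1.0, -0.1]
gripper_width: 0.0
time_s: 18.35
tcp_pos: [358.9, 423.8, 312.4]
ee_rot: [-0.009, 0.707, 0.01, 0.707]
ft_force: [1.1, -1.0, 0.7]
gripper_width: 0.0
2562 [2.19686813e-03 1.27433037e+02] 128.0653769011988 18.35
handles 189 [[554.9 123.8 150.8]
 [581.  180.3 191.7]]
bottle [[184.3, 198.4, 33.2, 54.6]]
jar [[270.8, 183.1, 15.4, 25.5]]
beaker [[103.4, 152.6, 28.3, 40.4]]
1605 [7.06668918e-03 1.26298712e+02] 128.33194350120422 18.55
handles 100 [[555.1 125.8 151.5]
 [581.1 182.2 195. ]]
bottle [[282.9, 138.5, 23.0, 28.2]]
jar [[143.4, 149.4, 70.8, 83.4]]
beaker [[368.1, 166.8, 23.8, 25.4]]
```

View pics/c14.png

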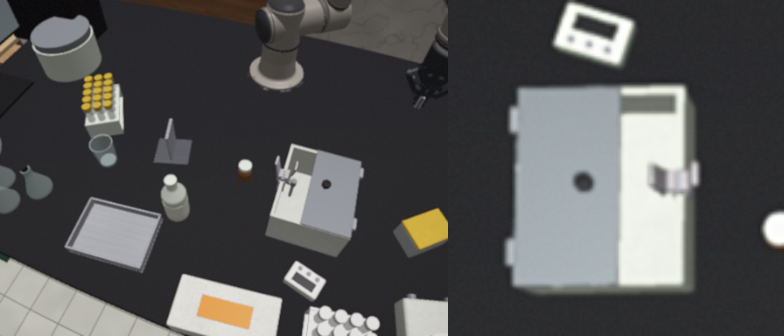

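```bash
python3 -c "
from plant import r
print(r.close_job())"
```

```text
the job is handed in; nothing more can be done
None
```

The job is done and handed in at about 19 s of the 51 s allowed. I squeezed the clip open, lifted it off the stand and clipped it onto the middle of the tank's uncovered wall. Once I had let go of it, I pushed the lid shut with the closed fingertips and moved the arm clear.

**Clip:** It sits at x≈567, within about 2 mm of the wall's middle, with the probe rod hanging inside. The pin is about 11 to 13 mm above the rim, against 18 to 22 mm on the stand. It could have gone about 5 mm lower, because it crept up 4 to 5 mm when released, and I left it there.

**Lid:** The last pictures show it lying level (slope 0.002 to 0.007), with its top at z≈128, as expected for a 6 mm lid on the 122 mm rim. The final push reached about 16 N before it stopped moving.

**Bottle, jar and beaker:** They are where they were in the scene camera's view. In the top view, the search for the jar returned the tank instead. The picture itself shows the jar in place.

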